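Load the drilling jig

TASK

Load the drilling jig by pushing only: with the fingertips, gently slide the loose pale oak blank along the bench, lying flat, under the low drill plate until its end is fully home against the end stop, then push the cam lever round to its stop so that the cam clamps the blank square against the fence. Do not grip, lift or tip the blank, and leave the tape measure, the block plane and the sanding block where they lie.

Things in the scene. Friction and masses are not known exactly. Their poses are not given: they have to be found in the camera images.
- jig: Drilling jig fixed to the bench. Origin: on the bench, on the fence's face line, under the middle of the drill plate; +x is the way the blank slides in, +y points into the fence, z up. Fence: wooden rail 25 mm high and 28 mm thick, face at y = 0, from x = -255 to +100 mm. A blank home on fence and stop has its origin at x = -8, y = -22.5 mm and its tail end at x = -78 mm, 56 mm out of the plate.
- drill_plate (a point): Middle of the underside of the drill plate (the low bridge), at x = 0, y = -25.5 mm in the jig's frame, 25 mm above the bench. Aluminium plate 44 mm wide along x (-22 to +22 mm), y -81 to +28 mm, top at 35 mm, two steel bushes and screws on it up to 41 mm. It rests on the fence and on the cheek rail facing it, whose face lies at y = -51 mm, 25 mm high, 30 mm thick, x -24 to +100 mm.
- end_stop (a point): Middle of the end stop's face at bench level, at x = +62, y = -25.5 mm in the jig's frame: wooden block 25 mm high between fence and cheek, facing the jig's -x.
- blank: The blank: loose plain pale oak bar, 45 mm wide (its x), 140 mm long (its y), 22 mm high (its z), about 0.1 kg. Origin at the centre of its underside. It starts flat on the bench before the jig's mouth, off the fence, turned at most 0.45 rad from the slide direction (its +y towards the jig's +x); either end may go in first.
- cam_lever (a joint): Cam lever about its upright pivot: 0 open, 1.65 rad at its stop, clamped; grows clockwise from above. Starts at 0 to 0.3. Open, it points to the jig's -y and the cam leaves about 4 mm beside a blank on the fence; at the stop it points along the jig's -x, beside the blank's tail. Stays where left; about 3 N at the knob, rising to some 9 N as the cam grips. Closed, the cam blocks the way in.
- cam_pivot (a point): Centre of the lever's pivot, at x = -50, y = -71.6 mm in the jig's frame, 12 mm above the bench. The cam is a disc of 22 mm radius set 5 mm off this pivot, 4 to 20 mm above the bench; its bolt reaches to 28 mm.
- lever_knob (a point): The black knob standing upright at the lever's end, 80 mm from the pivot; this point is on its axis, 34 mm above the bench. The knob is 22 mm across, from 18 to 50 mm above the bench; below it the flat wooden lever bar, 14 mm wide, 12 to 24 mm above the bench, reaching 90 mm from the pivot.
- tape_measure: Tape measure, bystander, 66 x 86 x 38 mm, origin under its centre.
- block_plane: Metal block plane, bystander, 50 x 169 x 51 mm, origin under its centre.
- sanding_block: Sanding block, bystander, 64 x 110 x 32 mm, origin under its centre.

How it is judged:
On the way:
1. the blank lies under the drill plate, home against the end stop, while the cam lever is still open (x of blank in the frame of jig above -0.0102 m and angle between the y axis of blank and the x axis of jig, either way round below 0.05 rad and value of joint cam_lever below 0.9 rad), for 0.2 s.
At the end, for the whole second after the job is handed in: The blank lies flat and at rest under the drill plate, its end within about 2 mm of the end stop, its side within 2 mm of the fence and parallel to it within 0.025 rad; the cam lever is past 1.45 rad; jig and blank press on each other with over 10 N (all contacts summed) (x of blank in the frame of jig above -0.0102 m and y of blank in the frame of jig between -0.0245 and -0.0205 m and angle between the y axis of blank and the x axis of jig, either way round below 0.025 rad and value of joint cam_lever above 1.45 rad and contact force between blank and jig above 10 N and height (world z) of blank below 0.003 m and linear speed of blank below 0.01 m/s); the robot touches nothing.
It fails at once if the blank was lifted off the bench or tipped (height (world z) of blank above 0.008 m or angle between blank's own z axis and vertical above 0.08 rad).
It fails at once if the blank was pinched, or shoved with over 35 N (contact force between the fingers and blank above 35 N).
It fails at once if a bystander was moved by more than 15 mm (distance of any of tape_measure, block_plane, sanding_block from where it was at the start of the episode above 0.015 m).
It also fails if it takes over 58 s, if anything falls off the work surface, if the arm or the gripper's body presses on something with over 40 N, if the wrist force passes 120 N, or if a joint passes its speed limit or range.

ROBOT

A 6-joint arm with a two-finger parallel gripper is mounted at the origin on a cart in front of the work surface, level with it; the furniture and walls round the work are solid. World frame = base frame: x ahead of the robot, y to its left, z up, the work surface at z = 0. Lengths are in m, angles in rad, forces in N, time in s.
With the tool pointing down it reaches from about 0.35 to 0.725 m from the base axis. Payload 6 kg.
Tool frame: the origin (TCP) lies between the finger pads; the fingertips stand arm.tip_extent ahead of it and the grasp point (between the pads) lies 8 mm behind it (arm.tip_extent is the distance from the TCP to the fingertips, in m); z points along the fingers, y is the line along which they close (so a half turn about z gives the same grasp; the last joint's range is limited). The gripper opens to 85 mm and grips with 20 to 120 N. Pads are 22 mm wide; open, the fingers measure 114 mm over their backs; the gripper's body (76 mm by 85 mm) begins 54 mm behind the grasp point. The pads swing forward as they close: fully open they stand 13 mm farther back than shut.
Start: joints at [1.564, 0.04, 0.085, 0, -1.615, -0.334], TCP at [0.201, 0.565, 0.242] pointing down, gripper open.
Joint ranges: [-2.56, 2.56], [-1.29, 2.01], [-1.08, 1.49], [-3.29, 1.98], [-2.81, -0.18], [-2.99, 2.99]. Speed limits (rad/s): [2.57, 2.57, 3.01, 3.14, 3.14, 3.14].

INTERFACE

Orientations are given as a unit quaternion [w, x, y, z].
In Python, from station import arm, grab_frame, calibration gives the robot as it stands.
- The arm moves only by the shell command python3 -m handwheel 'ROWS' [OPENING] [FORCE]. ROWS is JSON, a list of rows, each a list of 2 entries, a list of its own where there are three numbers: the shift along the world's x, y, z as a fraction of full scale, then the turn, a rotation vector about the world's x, y, z as a fraction of full scale. A call has 1 to 8 rows; each row is the pose to reach, as a shift and turn from the pose commanded when the call began; what a row does not reach only later rows make up. Full scale, the value 1, is 0.15 m for a shift and pi/4 rad for a turn. A row lasts 1/8 s, in which the tool goes at most 62.5 mm and 10.7 degrees, less where a joint would pass 70% of its speed; a pose out of reach is approached as far as the arm can. A call with a number of a shift or a turn outside -1 to 1 is refused whole. A call with a gripper value outside its range is refused whole. OPENING is the opening, from -1 (shut) to 1 (fully open), set as the call begins (- or left out, the last holds). The fingers move at their own pace and stop on an object; FORCE is the grip in N (left out, the last holds). Time passes only in rows, so rows that repeat a pose let the fingers close. It gives the time, the measured TCP pose, the force, the opening and the grip force at its end, in the units of the state.
- arm.get_obs(): the state, without advancing time (a new reading comes with each control period).
- grab_frame(name): name is "scene" or "top"; returns the picture (420x560x3 uint8, blue, green, red); there is no depth.
- calibration(name): a dict with "mtx" (3x3 intrinsics, pixels), "origin" and "attitude" of the camera in the world. Camera axes: x right, y up, looking along -z (the intrinsics and any distortion apply to the point x, -y, -z); pixel columns grow to the right and rows downward; lengths in m; the calibration is good to about 2 mm. A picture is of the moment at which its call begins. calibration takes no time and is no camera call.
- arm.job_done(): hands the job in; it is judged then, once.
The state is a dict: "t": time; "joints": joint angles; "dq": joint speeds; "effort": joint torques, N m; "position": TCP position; "tcp_rot": TCP orientation; "contact_force": force on the tool from outside, world axes, zero at the start; "ft_torque": the same for the moment, N m; "finger_gap": finger opening in m; "grasp_force": force on a finger pad.
Only numpy, scipy, OpenCV 4.12 (cv2) and the standard library are available. Lean on these libraries where they do the work, as an engineer would, in place of code of your own. Each camera call takes 0.05 s, during which the arm holds its last target. There are 200 camera calls.

## Working session

There is one attempt and no reset: what is moved stays moved. The work goes in short steps, Python scripts to look and compute and a shell command to move; the robot and the scene stay as the last step left them, time stands still between calls to the robot, and variables do not carry over. Pictures are saved under pics/ and viewed, at most 10 in all, crops included, and the job is handed in when it is done.

```bash
mkdir -p pics; python3 - <<'E'
from station import arm, grab_frame, calibration
import cv2
for n in("scene","top"):
    f=grab_frame(n); cv2.imwrite(f"pics/{n}0.png",f)
    print(n,calibration(n))
o=arm.get_obs();print(o, arm.tip_extent)
E
ls
```

```text
scene {'mtx': array([[494.86571921,   0.        , 284.73485802],
       [  0.        , 494.86571921, 209.04065045],
       [  0.        ,   0.        ,   1.        ]]), 'origin': array([ 0.02931751, -0.97347303,  0.81791369]), 'attitude': array([ 0.85501186,  0.45115899, -0.11448266, -0.22870068])}
top {'mtx': array([[508.084861  ,   0.        , 286.6941389 ],
       [  0.        , 508.084861  , 209.60775624],
       [  0.        ,   0.        ,   1.        ]]), 'origin': array([-0.03070783,  0.04908172,  1.67481262]), 'attitude': array([-0.64589152, -0.11259813,  0.132172  ,  0.74342207])}
{'t': 0.1, 'joints': array([ 1.56371401e+00,  4.07711572e-02,  8.38793131e-02, -3.97928124e-04,
       -1.61546336e+00, -3.33677823e-01]), 'dq': array([-1.24949000e-03, -5.25567643e-04,  1.78254980e-03,  4.03054872e-03,
        6.09118941e-05,  1.32094363e-03]), 'effort': array([-4.72350453e-03, -3.69341326e+01,  3.48285592e+01,  6.95186153e+00,
       -4.47454455e-03, -2.62808442e-07]), 'position': array([0.20037485, 0.56526258, 0.24135246]), 'tcp_rot': array([ 8.01383293e-04,  9.85521556e-01, -1.69548271e-01, -6.94126482e-05]), 'contact_force': array([ 0.26006987, -0.45798926,  0.05164075]), 'ft_torque': array([-0.00597304,  0.04788566,  0.04837111]), 'grasp_force': 0.0, 'finger_gap': 0.08496773755907593} 0.011
pics
```

View pics/top0.png

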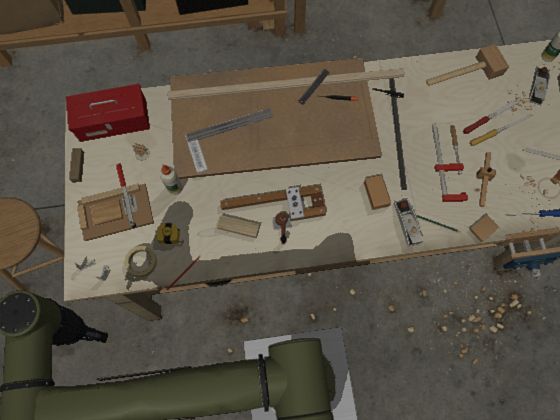

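View pics/scene0.png

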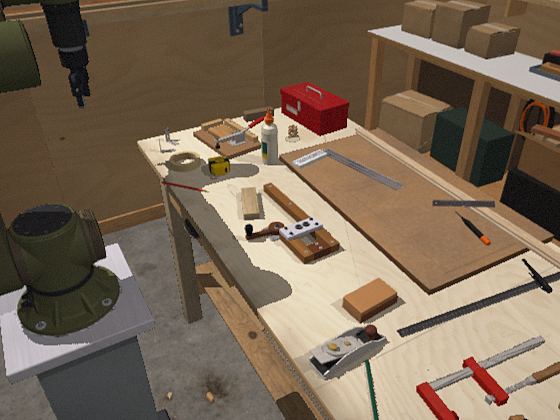

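The top view shows the jig at about (222..325, 185..215), with the plate at (294,203), the blank at (239,225) and the knob at (283,240). The block plane, sanding block and tape measure are clear of the work. Next I'll enlarge the crops.

```bash
python3 - <<'E'
import cv2,numpy as np
a=cv2.imread("pics/top0.png")[170:260,205:345]; b=cv2.imread("pics/scene0.png")[170:270,225:350]
a=cv2.resize(a,None,fx=5.5,fy=5.5,interpolation=cv2.INTER_CUBIC);cv2.imwrite("pics/topc.png",a)
b=cv2.resize(b,None,fx=6,fy=6,interpolation=cv2.INTER_CUBIC);cv2.imwrite("pics/scenec.png",b)
E
```

```text
(no output)
```

View pics/topc.png

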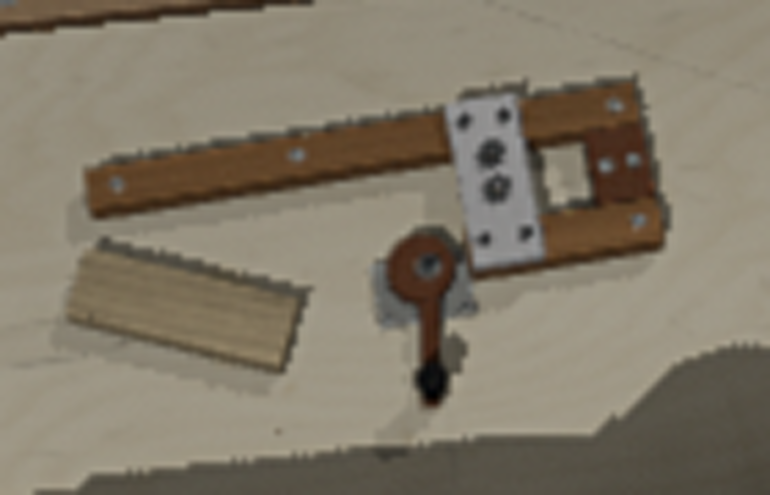

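View pics/scenec.png

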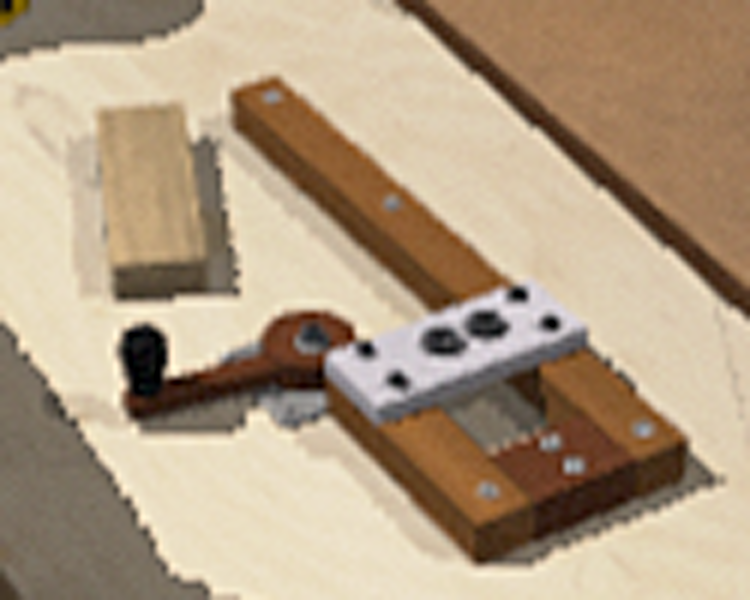

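The crops show clear corners on the fence, plate, cheek and blank, plus the knob. I'll fit poses to these known corner points across both views.

```bash
cat > h.py <<'E'
import numpy as np,cv2
from scipy.optimize import least_squares
from scipy.spatial.transform import Rotation as R
from station import arm,grab_frame,calibration
C={n:calibration(n) for n in("top","scene")}
def rot(n): w,x,y,z=C[n]["attitude"]; return R.from_quat([x,y,z,w]).as_matrix()
def proj(n,P):
    p=(np.atleast_2d(P)-C[n]["origin"])@rot(n); q=np.c_[p[:,0],-p[:,1],-p[:,2]]@C[n]["mtx"].T
    return q[:,:2]/q[:,2:]
def ray(n,uv,z):
    d=np.linalg.inv(C[n]["mtx"])@[uv[0],uv[1],1]; d=rot(n)@[d[0],-d[1],-d[2]]
    o=C[n]["origin"]; return o+d*(z-o[2])/d[2]
def px(n,c,crop): 
    s,u,v=crop; return np.array([(c[0]+.5)/s-.5+u,(c[1]+.5)/s-.5+v])
TF=lambda p,L:np.c_[np.asarray(L)[:,:2]@np.array([[np.cos(p[2]),np.sin(p[2])],[-np.sin(p[2]),np.cos(p[2])]])+p[:2],np.asarray(L)[:,2]]
def fit(obs,p0):  # obs: (view, pixel, local xyz)
    L=[o[2] for o in obs]
    def f(p):
        W=TF(p,L); return np.concatenate([proj(o[0],w)[0]-o[1] for o,w in zip(obs,W)])
    r=least_squares(f,p0,loss="soft_l1"); return r.x,r.fun.reshape(-1,2)
E
python3 - <<'E'
from h import *
T=(5.5,205,170);S=(6,225,170)
J=[("top",(87,170),(-255,28,25)),("top",(94,211),(-255,0,25)),("top",(637,78),(100,28,25)),("top",(662,232),(100,-81,25)),
("top",(446,102),(-22,28,35)),("top",(518,93),(22,28,35)),("top",(473,268),(-22,-81,35)),("top",(543,257),(22,-81,35)),("top",(428,263),(-50,-71.6,28)),
("scene",(278,77),(-255,28,25)),("scene",(232,93),(-255,0,25)),("scene",(686,440),(100,28,25)),("scene",(480,525),(100,-81,25)),
("scene",(325,362),(-22,-81,35)),("scene",(378,412),(22,-81,35)),("scene",(588,332),(22,28,35)),("scene",(313,333),(-50,-71.6,28))]
B=[("top",(85,248),(-22.5,-70,22)),("top",(303,290),(-22.5,70,22)),("top",(283,366),(22.5,70,22)),("top",(67,318),(22.5,-70,22)),
("scene",(98,110),(22.5,-70,22)),("scene",(182,104),(-22.5,-70,22)),("scene",(205,262),(-22.5,70,22)),("scene",(115,267),(22.5,70,22))]
cv=lambda A:[(n,px(n,c,T if n=="top" else S),np.array(l)/1e3) for n,c,l in A]
for nm,A,p0 in(("jig",J,(.5,0,-1.5)),("blank",B,(.45,.2,-3))):
    A=cv(A); 
    for v in("top","scene"): print(nm,v,fit([a for a in A if a[0]==v],p0)[0].round(4))
    p,r=fit(A,p0); print(nm,p.round(4)); print(r.round(1).tolist())
    if nm=="jig": pj=p
    else:
        d=p[:2]-pj[:2];c,s=np.cos(pj[2]),np.sin(pj[2]); print("blank in jig",[c*d[0]+s*d[1],-s*d[0]+c*d[1]],"slide ang",p[2]+np.pi/2-pj[2])
kt=ray("top",px("top",(432,378),T),.05); ks=ray("scene",px("scene",(143,333),S),.05); print("knob",kt,ks)
for k in(kt,ks):
    d=k[:2]-pj[:2]; print([c*d[0]+s*d[1],-s*d[0]+c*d[1]])
np.save("jig.npy",pj)
E
```

```text
jig top [ 0.6098 -0.0706 -1.5375]
jig scene [ 0.6064 -0.0744 -1.5437]
jig [ 0.6081 -0.072  -1.5419]
[[-0.3, -0.1], [-0.5, -0.1], [-0.0, 0.9], [1.5, 1.7], [0.5, 0.8], [-0.1, 0.5], [1.0, -0.2], [1.0, -0.3], [0.7, 0.1], [-0.1, -0.8], [-0.3, -0.9], [0.9, -0.4], [-0.3, -0.0], [0.3, -1.1], [0.2, -0.8], [0.0, -0.8], [0.1, -0.6]]
blank top [ 0.5313  0.1319 -3.4965]
blank scene [ 0.5285  0.1292 -3.5318]
blank [ 0.5299  0.1313 -3.5186]
[[0.4, 0.2], [0.1, 1.7], [0.4, 0.1], [0.0, -0.4], [-0.6, -0.3], [0.2, -0.5], [0.9, -0.9], [-0.1, -0.3]]
blank in jig [np.float64(-0.20542344763266007), np.float64(-0.07236590387038562)] slide ang -0.40596485231903623
knob [ 0.45476419 -0.01317586  0.05      ] [ 0.4556406  -0.01514305  0.05      ]
[np.float64(-0.06318969229785724), np.float64(-0.15160154518847926)]
[np.float64(-0.06119797493378435), np.float64(-0.15078240836683962)]
```

```bash
python3 -m handwheel '[[[0.25,-0.25,0],[0,0,-0.23]],[[0.5,-0.5,0],[0,0,-0.46]],[[0.7,-0.75,0],[0,0,-0.69]],[[0.87,-1,0],[0,0,-0.92]],[[0.87,-1,0],[0,0,-1]]]' -1 20
python3 -m handwheel '[[[0.25,-0.25,0],[0,0,-0.2]],[[0.5,-0.5,0],[0,0,-0.4]],[[0.7,-0.75,0],[0,0,-0.53]],[[0.85,-1,0],[0,0,-0.53]]]'
python3 -m handwheel '[[[0,-0.3,-0.2],[0,0,0]],[[0,-0.6,-0.5],[0,0,0]],[[0,-0.9,-0.8],[0,0,0]],[[0,-1,-0.95],[0,0,0]],[[0,-1,-0.95],[0,0,0]]]'
python3 - <<'E'
from h import *
o=arm.get_obs();p=np.load("jig.npy");d=o["position"][:2]-p[:2];c,s=np.cos(p[2]),np.sin(p[2])
w,x,y,z=o["tcp_rot"];m=R.from_quat([x,y,z,w]).as_matrix()
print(o["t"],o["position"],"jig",c*d[0]+s*d[1],-s*d[0]+c*d[1],"yaw x",np.arctan2(m[1,0],m[0,0]),"gap",o["finger_gap"],o["contact_force"])
f=grab_frame("scene");cv2.imwrite("pics/s1.png",cv2.resize(f[130:290,170:350],None,fx=3.5,fy=3.5))
E
```

```text
t: 0.72
position: [0.3325, 0.4134, 0.2426]
tcp_rot: [-0.0, 0.844, -0.537, 0.0]
contact_force: [0.1, 0.9, 0.5]
finger_gap: -0.0001
grasp_force: 0.0
t: 1.23
position: [0.4593, 0.264, 0.2416]
tcp_rot: [0.001, 0.717, -0.698, -0.0]
contact_force: [0.3, 0.5, -0.1]
finger_gap: 0.0003
grasp_force: 0.0
t: 1.85
position: [0.4573, 0.1139, 0.0976]
tcp_rot: [0.002, 0.716, -0.698, -0.001]
contact_force: [0.5, -1.0, 0.8]
finger_gap: 0.0
grasp_force: 0.0
1.85 [0.4572974  0.11389949 0.0975887 ] jig -0.1901385893382131 -0.14539354902605886 yaw x -1.544420783420104 gap 2.0243042664875436e-05 [ 0.45942128 -1.01528498  0.8314081 ]
```

View pics/s1.png

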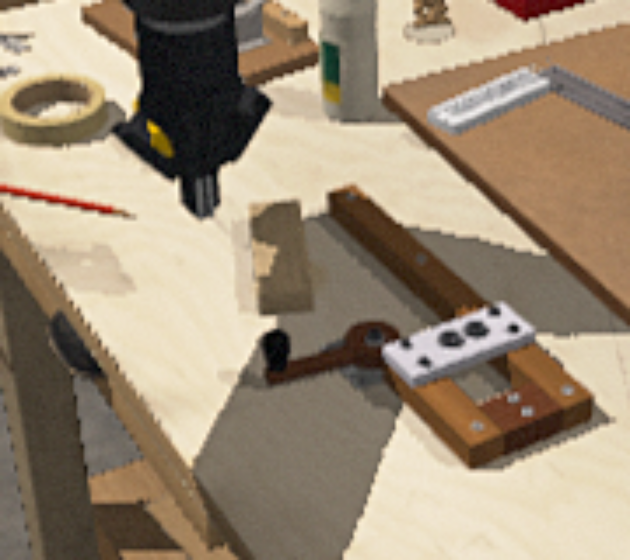

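The picture shows the shut fingertips above the bench on the blank's open side, clear of everything. I'll descend and push toward the fence.

```bash
python3 -m handwheel '[[[0,-0.08,-0.15],[0,0,0]],[[0,-0.08,-0.3],[0,0,0]],[[0,-0.08,-0.42],[0,0,0]],[[0,-0.08,-0.52],[0,0,0]],[[0,-0.08,-0.52],[0,0,0]]]'
python3 -m handwheel '[[[0.05,0,0],[0,0,0]],[[0.1,0,0],[0,0,0]],[[0.14,0,0],[0,0,0]],[[0.18,0,0],[0,0,0]],[[0.22,0,0],[0,0,0]],[[0.26,0,0],[0,0,0]],[[0.3,0,0],[0,0,0]],[[0.34,0,0],[0,0,0]]]'
python3 -m handwheel '[[[0.03,0,0],[0,0,0]],[[0.06,0,0],[0,0,0]],[[0.09,0,0],[0,0,0]],[[0.12,0,0],[0,0,0]],[[0.15,0,0],[0,0,0]],[[0.17,0,0],[0,0,0]],[[0.18,0,0],[0,0,0]],[[0.18,0,0],[0,0,0]]]'
python3 - <<'E'
from h import *
f=grab_frame("top");cv2.imwrite("pics/t2.png",f)
cv2.imwrite("pics/t2c.png",cv2.resize(f[170:260,205:345],None,fx=5.5,fy=5.5,interpolation=cv2.INTER_CUBIC))
E
```

```text
t: 2.52
position: [0.4581, 0.1035, 0.0209]
tcp_rot: [0.001, 0.717, -0.697, -0.0]
contact_force: [-0.3, 0.3, 0.2]
finger_gap: -0.0
grasp_force: 0.0
t: 3.52
position: [0.5099, 0.1035, 0.0217]
tcp_rot: [0.0, 0.717, -0.697, -0.0]
contact_force: [-0.4, -0.8, 0.2]
finger_gap: 0.0
grasp_force: 0.2
t: 4.53
position: [0.5366, 0.1035, 0.0218]
tcp_rot: [0.0, 0.717, -0.697, -0.0]
contact_force: [-0.7, -0.2, 0.2]
finger_gap: -0.0001
grasp_force: 0.0
```

View pics/t2c.png

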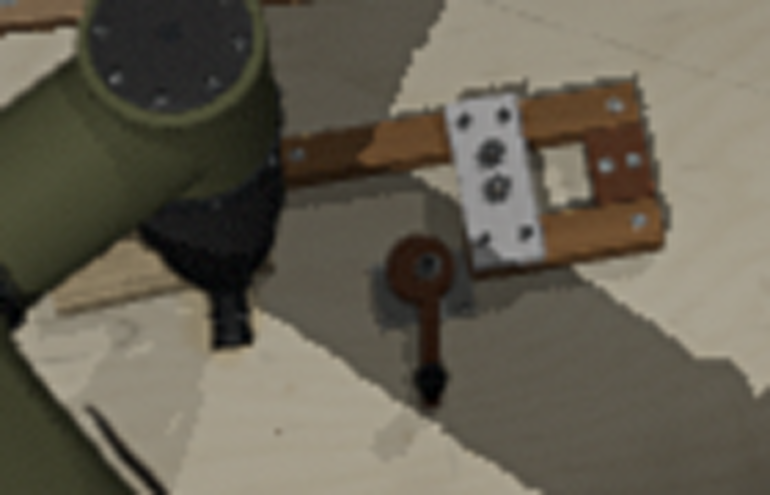

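The picture shows the blank turned almost parallel to the fence, mostly hidden by the arm. I'll push on gently until the force rises.

```bash
python3 -m handwheel '[[[0.01,0,0],[0,0,0]],[[0.02,0,0],[0,0,0]],[[0.03,0,0],[0,0,0]],[[0.03,0,0],[0,0,0]]]' | grep -E "posi|contact"
python3 -m handwheel '[[[0.008,0,0],[0,0,0]],[[0.015,0,0],[0,0,0]],[[0.015,0,0],[0,0,0]]]'| grep -E "posi|contact"
python3 -m handwheel '[[[0.008,0,0],[0,0,0]],[[0.015,0,0],[0,0,0]],[[0.015,0,0],[0,0,0]]]'| grep -E "posi|contact"
```

```text
position: [0.5411, 0.1035, 0.0217]
contact_force: [0.7, 0.2, 0.5]
position: [0.5432, 0.1035, 0.0217]
contact_force: [-0.7, 0.7, 0.2]
position: [0.5444, 0.1038, 0.0214]
contact_force: [-7.2, 2.4, 2.9]
```

```bash
python3 -m handwheel '[[[-0.1,0,0],[0,0,0]],[[-0.2,0,0.0],[0,0,0]],[[-0.2,0,0.2],[0,0,0]],[[-0.15,0.3,0.45],[0,0,0]],[[0,0.6,0.45],[0,0,0]],[[0.2,0.87,0.45],[0,0,0]],[[0.22,0.87,0.45],[0,0,0]],[[0.22,0.87,0.45],[0,0,0]]]'
python3 - <<'E'
from h import *
f=grab_frame("scene");cv2.imwrite("pics/s2.png",f)
cv2.imwrite("pics/s2c.png",cv2.resize(f[150:280,210:350],None,fx=4.5,fy=4.5,interpolation=cv2.INTER_CUBIC))
E
```

```text
t: 6.82
position: [0.5786, 0.2337, 0.0888]
tcp_rot: [0.0, 0.717, -0.697, 0.0]
contact_force: [-0.7, -0.2, -0.1]
finger_gap: 0.0
grasp_force: 0.0
```

View pics/s2c.png

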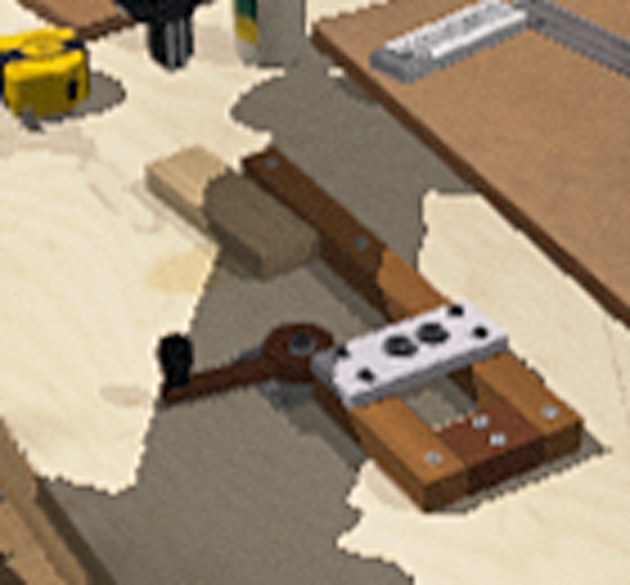

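The picture shows the blank beside the fence, with its tail corners at crop (148,168) and (198,147) and its nose corners at (318,238) and (262,262).

```bash
python3 - <<'E'
from h import *
S=(4.5,210,150);pj=np.load("jig.npy");c,s=np.cos(pj[2]),np.sin(pj[2])
J=lambda q:(c*(q[0]-pj[0])+s*(q[1]-pj[1]),-s*(q[0]-pj[0])+c*(q[1]-pj[1]))
for u in((148,168),(198,147),(318,238),(262,262)): print(np.round(J(ray("scene",px("scene",u,S),.022)),4))
for u in((243,163),): print("fence",np.round(J(ray("scene",px("scene",u,S),.025)),4))
print("tcp",J((.5786,.2337)))
E
```

```text
[-0.2785 -0.058 ]
[-0.2844 -0.0165]
[-0.1443 -0.0045]
[-0.1397 -0.0485]
fence [-0.2455 -0.0029]
tcp (np.float64(-0.3063801077101649), np.float64(-0.02067629403007037))
```

The nose is on the fence but the tail is still about 10 mm off, so I'll push the side again, near the tail.

```bash
python3 -m handwheel '[[[-0.2,-0.2,0],[0,0,0]],[[-0.48,-0.49,0],[0,0,0]],[[-0.48,-0.49,-0.1],[0,0,0]],[[-0.48,-0.49,-0.25],[0,0,0]],[[-0.48,-0.49,-0.4],[0,0,0]],[[-0.48,-0.49,-0.45],[0,0,0]],[[-0.48,-0.49,-0.45],[0,0,0]]]'| grep -E "posi|contact"
python3 -m handwheel '[[[0.04,0,0],[0,0,0]],[[0.08,0,0],[0,0,0]],[[0.11,0,0],[0,0,0]],[[0.14,0,0],[0,0,0]],[[0.17,0,0],[0,0,0]],[[0.19,0,0],[0,0,0]],[[0.21,0,0],[0,0,0]],[[0.21,0,0],[0,0,0]]]'| grep -E "posi|contact"
python3 -m handwheel '[[[0.01,0,0],[0,0,0]],[[0.02,0,0],[0,0,0]],[[0.02,0,0],[0,0,0]]]'| grep -E "posi|contact"
```

```text
position: [0.5066, 0.1603, 0.0218]
contact_force: [0.1, -0.0, -0.1]
position: [0.5381, 0.1605, 0.0217]
contact_force: [-0.2, 0.6, -0.5]
position: [0.5411, 0.1605, 0.0218]
contact_force: [-0.3, -0.5, 0.5]
```

```bash
python3 -m handwheel '[[[0.007,0,0],[0,0,0]],[[0.012,0,0],[0,0,0]],[[0.012,0,0],[0,0,0]]]'| grep -E "posi|contact"
python3 -m handwheel '[[[0.005,0,0],[0,0,0]],[[0.01,0,0],[0,0,0]],[[0.01,0,0],[0,0,0]]]'| grep -E "posi|contact"
```

```text
position: [0.5429, 0.1605, 0.0218]
contact_force: [0.0, 0.1, 0.4]
position: [0.5444, 0.1605, 0.0218]
contact_force: [0.2, 0.5, -0.3]
```

```bash
python3 -m handwheel '[[[0.005,0,0],[0,0,0]],[[0.01,0,0],[0,0,0]],[[0.01,0,0],[0,0,0]]]'| grep -E "posi|contact"
python3 -m handwheel '[[[0.005,0,0],[0,0,0]],[[0.01,0,0],[0,0,0]],[[0.01,0,0],[0,0,0]]]'| grep -E "posi|contact"
```

```text
position: [0.5453, 0.1605, 0.0216]
contact_force: [-3.8, 1.0, 2.0]
position: [0.5455, 0.1605, 0.0215]
contact_force: [-11.4, 1.1, 7.7]
```

The finger is at the flush position and the force is rising. Next I'll back off and go round behind the tail.

```bash
python3 -m handwheel '[[[-0.1,0,0],[0,0,0]],[[-0.2,0,0.0],[0,0,0]],[[-0.2,0,0.2],[0,0,0]],[[-0.15,0.3,0.45],[0,0,0]],[[0,0.55,0.45],[0,0,0]],[[0.19,0.55,0.45],[0,0,0]],[[0.19,0.55,0.45],[0,0,0]]]'| grep -E "posi|contact"
python3 - <<'E'
from h import *
f=grab_frame("scene");cv2.imwrite("pics/s3.png",f)
cv2.imwrite("pics/s3c.png",cv2.resize(f[150:280,210:350],None,fx=4.5,fy=4.5,interpolation=cv2.INTER_CUBIC))
E
```

```text
position: [0.5771, 0.2431, 0.0885]
contact_force: [-1.2, 0.3, -0.1]
```

View pics/s3c.png

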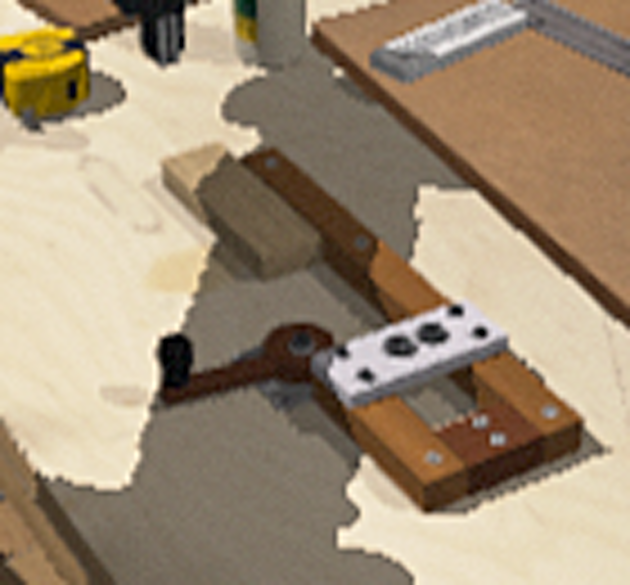

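The blank now lies flush along the fence, tail at crop (163..215, 147..175). Next I'll descend behind the tail and push it in.

```bash
python3 -m handwheel '[[[0,0,-0.1],[0,0,0]],[[0,0,-0.25],[0,0,0]],[[0,0,-0.4],[0,0,0]],[[0,0,-0.45],[0,0,0]],[[0,-0.05,-0.45],[0,0,0]],[[0,-0.1,-0.45],[0,0,0]],[[0,-0.14,-0.45],[0,0,0]],[[0,-0.17,-0.45],[0,0,0]]]'| grep -E "posi|contact"
python3 -m handwheel '[[[0,-0.05,0],[0,0,0]],[[0.003,-0.1,0],[0,0,0]],[[0.004,-0.15,0],[0,0,0]],[[0.006,-0.2,0],[0,0,0]],[[0.007,-0.25,0],[0,0,0]],[[0.009,-0.3,0],[0,0,0]],[[0.01,-0.35,0],[0,0,0]],[[0.011,-0.39,0],[0,0,0]]]'| grep -E "posi|contact"
python3 - <<'E'
from h import *
f=grab_frame("scene");cv2.imwrite("pics/s4.png",f)
cv2.imwrite("pics/s4c.png",cv2.resize(f[150:280,210:350],None,fx=4.5,fy=4.5,interpolation=cv2.INTER_CUBIC))
E
```

```text
position: [0.5762, 0.2173, 0.0226]
contact_force: [-0.1, 1.4, 0.4]
position: [0.5774, 0.1584, 0.0217]
contact_force: [0.3, 0.9, 0.3]
```

View pics/s4c.png

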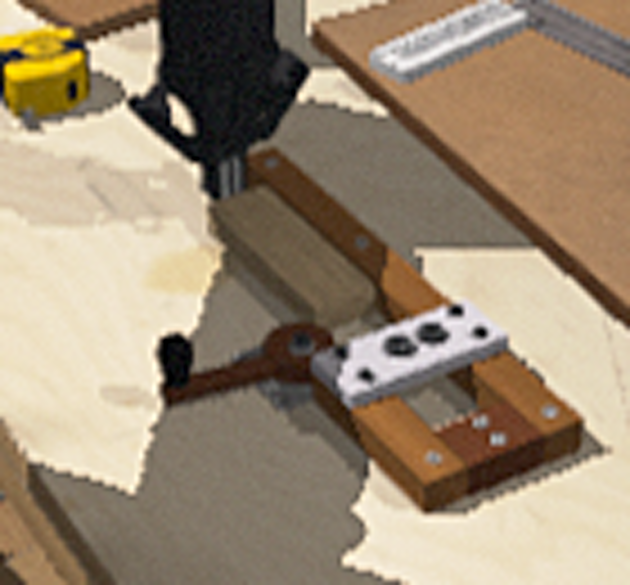

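The blank slides true along the fence; its nose, at crop (345,310), is just before the plate. I'll continue.

```bash
python3 -m handwheel '[[[0.001,-0.05,0],[0,0,0]],[[0.003,-0.1,0],[0,0,0]],[[0.004,-0.15,0],[0,0,0]],[[0.006,-0.2,0],[0,0,0]],[[0.007,-0.25,0],[0,0,0]],[[0.009,-0.3,0],[0,0,0]],[[0.01,-0.35,0],[0,0,0]],[[0.011,-0.39,0],[0,0,0]]]'| grep -E "posi|contact"
python3 -m handwheel '[[[0.001,-0.05,0],[0,0,0]],[[0.003,-0.1,0],[0,0,0]],[[0.004,-0.15,0],[0,0,0]],[[0.006,-0.2,0],[0,0,0]],[[0.007,-0.25,0],[0,0,0]],[[0.009,-0.3,0],[0,0,0]],[[0.01,-0.34,0],[0,0,0]],[[0.011,-0.37,0],[0,0,0]]]'| grep -E "posi|contact"
python3 -m handwheel '[[[0,-0.02,0],[0,0,0]],[[0.001,-0.04,0],[0,0,0]],[[0.001,-0.06,0],[0,0,0]],[[0.002,-0.08,0],[0,0,0]],[[0.002,-0.08,0],[0,0,0]]]'| grep -E "posi|contact"
```

```text
position: [0.5791, 0.1, 0.0218]
contact_force: [0.7, 0.8, 0.1]
position: [0.5808, 0.0446, 0.0218]
contact_force: [-0.7, 0.0, -0.0]
position: [0.5811, 0.0327, 0.0218]
contact_force: [-0.4, 0.1, 0.2]
```

```bash
python3 -m handwheel '[[[0,-0.02,0],[0,0,0]],[[0.001,-0.04,0],[0,0,0]],[[0.001,-0.06,0],[0,0,0]],[[0.002,-0.075,0],[0,0,0]],[[0.002,-0.075,0],[0,0,0]]]'| grep -E "posi|contact"
python3 -m handwheel '[[[0,-0.01,0],[0,0,0]],[[0,-0.02,0],[0,0,0]],[[0,-0.02,0],[0,0,0]]]'| grep -E "posi|contact"
```

```text
position: [0.5813, 0.0215, 0.0217]
contact_force: [0.2, 0.1, -0.4]
position: [0.5813, 0.0186, 0.0218]
contact_force: [0.7, -0.1, -0.4]
```

```bash
python3 -m handwheel '[[[0,-0.007,0],[0,0,0]],[[0,-0.013,0],[0,0,0]],[[0,-0.013,0],[0,0,0]]]'| grep -E "posi|contact"
```

```text
position: [0.5814, 0.0181, 0.0218]
contact_force: [-0.8, 5.8, 0.2]
```

```bash
python3 -m handwheel '[[[0,-0.006,0],[0,0,0]],[[0,-0.01,0],[0,0,0]],[[0,-0.01,0],[0,0,0]]]'| grep -E "posi|contact"
python3 - <<'E'
from h import *
f=grab_frame("scene");cv2.imwrite("pics/s5.png",f)
cv2.imwrite("pics/s5c.png",cv2.resize(f[150:280,210:350],None,fx=4.5,fy=4.5,interpolation=cv2.INTER_CUBIC))
E
```

```text
position: [0.5815, 0.018, 0.0218]
contact_force: [-1.5, 11.1, 1.6]
```

View pics/s5c.png

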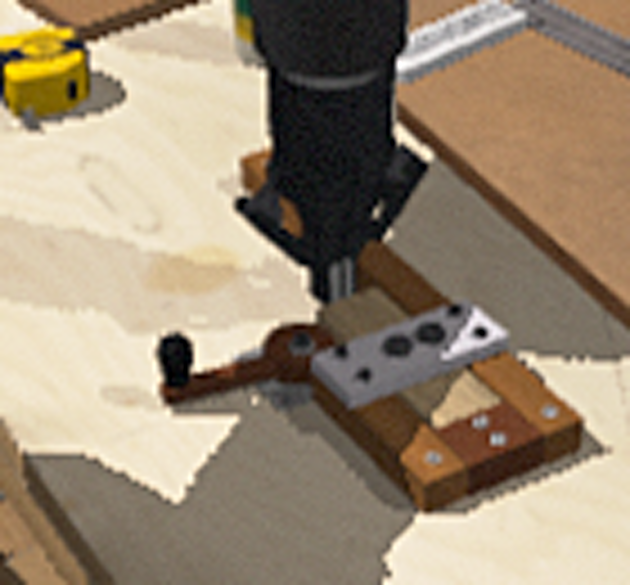

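The blank is home: the force climbs steeply against the stop, and the tail is about 56 mm out of the plate. I'll retract and go over to the far side of the knob, turning the tool 45°.

```bash
python3 -m handwheel '[[[0,0.1,0],[0,0,0]],[[0,0.2,0],[0,0,0]],[[0,0.2,0.3],[0,0,0]],[[0,0.2,0.66],[0,0,-0.2]],[[-0.3,0.1,0.66],[0,0,-0.4]],[[-0.6,-0.1,0.66],[0,0,-0.6]],[[-0.9,-0.3,0.66],[0,0,-0.8]],[[-0.99,-0.37,0.66],[0,0,-1]]]'| grep -E "posi|contact|rot"
python3 -m handwheel '[[[0,0,0],[0,0,0]],[[0,0,-0.2],[0,0,0]],[[0,0,-0.4],[0,0,0]],[[0,0,-0.53],[0,0,0]],[[0,0,-0.53],[0,0,0]]]'| grep -E "t:|posi|contact|rot"
python3 - <<'E'
from h import *
p=np.load("jig.npy"); c,s=np.cos(p[2]),np.sin(p[2]); 
for th in(.15,.4,.7,1.0,1.3,1.5,1.65,1.75):
    k=np.array([-.05-.08*np.sin(th),-.0716-.08*np.cos(th)])+.022*np.array([.707,-.707])
    print(th,(p[:2]+[c*k[0]-s*k[1],s*k[0]+c*k[1]]).round(4))
E
```

```text
position: [0.4314, -0.041, 0.1211]
tcp_rot: [0.001, -0.393, 0.919, -0.0]
contact_force: [0.1, 0.4, 0.1]
t: 19.65
position: [0.4322, -0.04, 0.0397]
tcp_rot: [-0.002, -0.397, 0.918, 0.0]
contact_force: [0.7, -0.7, 0.4]
0.15 [ 0.4406 -0.0304]
0.4 [ 0.4455 -0.011 ]
0.7 [0.4574 0.0097]
1.0 [0.4749 0.026 ]
1.3 [0.4964 0.0364]
1.5 [0.5121 0.0396]
1.65 [0.524  0.0399]
1.75 [0.532  0.0391]
```

```bash
python3 -m handwheel '[[[0.03,0.03,0],[0,0,0]],[[0.056,0.064,0],[0,0,0]],[[0.07,0.13,0],[0,0,0]],[[0.09,0.19,0],[0,0,0]],[[0.125,0.26,0],[0,0,0]],[[0.17,0.33,0],[0,0,0]],[[0.17,0.33,0],[0,0,0]]]'| grep -E "posi|contact"
python3 -m handwheel '[[[0.03,0.03,0],[0,0,0]],[[0.07,0.07,0],[0,0,0]],[[0.115,0.11,0],[0,0,0]],[[0.16,0.135,0],[0,0,0]],[[0.2,0.16,0],[0,0,0]],[[0.255,0.18,0],[0,0,0]],[[0.255,0.18,0],[0,0,0]]]'| grep -E "posi|contact"
python3 - <<'E'
from h import *
f=grab_frame("scene");cv2.imwrite("pics/s6.png",f)
d=(cv2.cvtColor(f,cv2.COLOR_BGR2GRAY)<28).astype(np.uint8)[200:270,230:300]
n,l,st,ce=cv2.connectedComponentsWithStats(d)
for i in range(1,n):
    if st[i,4]>8: print(st[i],ce[i]+[230,200])
E
```

```text
position: [0.4587, 0.0102, 0.0411]
contact_force: [0.3, 0.4, 0.5]
position: [0.4972, 0.0364, 0.0411]
contact_force: [-1.5, -0.5, -1.3]
[  9   0  30  18 185] [254.17297297 204.34054054]
[26 20  6  4  9] [258.33333333 221.33333333]
```

```bash
python3 - <<'E'
from h import *
p=np.load("jig.npy"); f=cv2.imread("pics/s6.png");f0=cv2.imread("pics/s5.png")
for th in(.15,.7,1.0,1.15,1.3,1.45):
    r=np.array([-np.sin(th),-np.cos(th)])
    P=TF(p,[[*(np.array([-.05,-.0716])+.08*r),.048],[*(np.array([-.05,-.0716])+.05*r),.024]])
    q=proj("scene",P).round().astype(int); print(th,q.tolist(),[f[b,a].tolist() for a,b in q],[f0[b,a].tolist() for a,b in q])
E
```

```text
0.15 [[248, 226], [259, 230]] [[208, 229, 241], [105, 120, 130]] [[31, 29, 28], [191, 222, 238]]
0.7 [[247, 216], [259, 224]] [[210, 234, 245], [100, 115, 129]] [[177, 203, 220], [211, 231, 243]]
1.0 [[251, 211], [261, 221]] [[72, 73, 73], [20, 29, 51]] [[142, 182, 212], [183, 206, 221]]
1.15 [[253, 209], [262, 220]] [[77, 79, 76], [18, 26, 52]] [[143, 184, 210], [184, 209, 222]]
1.3 [[256, 207], [264, 218]] [[18, 13, 16], [214, 245, 254]] [[167, 216, 234], [174, 202, 219]]
1.45 [[259, 205], [266, 217]] [[17, 19, 13], [128, 149, 163]] [[170, 214, 233], [170, 199, 218]]
```

The lever follows the finger and is at about 1.15 rad. I'll keep going to the stop.

```bash
python3 -m handwheel '[[[0.035,0.01,0],[0,0,0]],[[0.07,0.02,0],[0,0,0]],[[0.1,0.023,0],[0,0,0]],[[0.1,0.023,0],[0,0,0]]]'| grep -E "posi|contact"
python3 -m handwheel '[[[0.03,0,0],[0,0,0]],[[0.06,0,0],[0,0,0]],[[0.08,0,0],[0,0,0]],[[0.08,0,0],[0,0,0]]]'| grep -E "posi|contact"
```

```text
position: [0.5106, 0.039, 0.0407]
contact_force: [-5.5, -2.6, 0.7]
position: [0.5222, 0.0388, 0.0405]
contact_force: [-7.1, -2.7, 0.0]
```

```bash
python3 -m handwheel '[[[0.015,0,0],[0,0,0]],[[0.03,0,0],[0,0,0]],[[0.03,0,0],[0,0,0]]]'| grep -E "posi|contact"
python3 -m handwheel '[[[0.015,0,0],[0,0,0]],[[0.02,0,0],[0,0,0]],[[0.02,0,0],[0,0,0]]]'| grep -E "posi|contact"
python3 -m handwheel '[[[0.01,0,0],[0,0,0]],[[0.015,0,0],[0,0,0]],[[0.015,0,0],[0,0,0]]]'| grep -E "posi|contact"
```

```text
position: [0.5256, 0.038, 0.0403]
contact_force: [-11.6, -4.8, 3.0]
position: [0.5274, 0.0371, 0.0399]
contact_force: [-15.1, -8.0, 5.0]
position: [0.5284, 0.0368, 0.0397]
contact_force: [-20.6, -7.6, 7.5]
```

The force is well past the grip level, so the lever is at its stop. I'll back off, rise clear and measure.

```bash
python3 -m handwheel '[[[-0.1,-0.05,0],[0,0,0]],[[-0.25,-0.12,0],[0,0,0]],[[-0.3,-0.15,0.2],[0,0,0]],[[-0.4,-0.2,0.6],[0,0,0]],[[-0.6,0.3,1],[0,0,0]],[[-0.6,0.7,1],[0,0,0]],[[-0.6,1,1],[0,0,0]],[[-0.6,1,1],[0,0,0]]]'| grep -E "t:|posi|contact"
python3 -m handwheel '[[[0,0.3,0.3],[0,0,0]],[[0,0.6,0.3],[0,0,0]],[[0,1,0.3],[0,0,0]],[[0,1,0.3],[0,0,0]]]'| grep -E "t:|posi|contact"
python3 - <<'E'
from h import *
p=np.load("jig.npy");c,s=np.cos(p[2]),np.sin(p[2])
J=lambda q:np.array([c*(q[0]-p[0])+s*(q[1]-p[1]),-s*(q[0]-p[0])+c*(q[1]-p[1])])
for n in("scene","top"):
    f=grab_frame(n);cv2.imwrite(f"pics/{n}7.png",f)
    for th in(1.35,1.5,1.65):
        P=TF(p,[[-.05-.08*np.sin(th),-.0716-.08*np.cos(th),.034]]);print(n,th,proj(n,P).round(1))
    u,v=proj(n,P)[0].round().astype(int)
    d=(f[v-14:v+15,u-14:u+15].max(2)<45).astype(np.uint8)
    k,l,st,ce=cv2.connectedComponentsWithStats(d)
    for i in range(1,k):
        if st[i,4]>5:
            m=ce[i]+[u-14,v-14];q=J(ray(n,m,.034));print(n,st[i],m,"jig",q,"theta",np.arctan2(-(q[0]+.05),-(q[1]+.0716)),np.hypot(q[0]+.05,q[1]+.0716))
    # mask of pale wood/grid check: tail end of blank sampled along jig x
    xs=np.arange(-.12,-.02,.004); print([int(f[b,a].mean()) for a,b in proj(n,TF(p,[[x,-.0225,.022] for x in xs])).round().astype(int)])
E
```

```text
t: 24.58
position: [0.4434, 0.1932, 0.1923]
tcp_rot: [0.002, -0.397, 0.918, 0.001]
contact_force: [-0.3, -0.6, 1.0]
t: 25.08
position: [0.4432, 0.3423, 0.2347]
tcp_rot: [-0.001, -0.397, 0.918, -0.0]
contact_force: [-0.0, -0.4, -0.2]
scene 1.35 [[257.1 210.7]]
scene 1.5 [[260.5 209.1]]
scene 1.65 [[264.3 207.8]]
scene [ 9  9 10 20 85] [262.47058824 210.44705882] jig [-0.1209887  -0.07594861] theta 1.5096150526417838 0.07112176887985384
[79, 82, 82, 82, 83, 77, 72, 72, 133, 177, 185, 156, 148, 149, 145, 152, 152, 146, 145, 148, 140, 200, 181, 28, 28]
top 1.35 [[261.3 225.4]]
top 1.5 [[260.2 222.2]]
top 1.65 [[259.7 218.9]]
top [11 12 18  8 83] [264.3373494  220.93975904] jig [-0.11531857 -0.07518244] theta 1.516005565675022 0.06541674018365033
[84, 82, 83, 82, 98, 143, 137, 134, 135, 133, 116, 112, 111, 115, 115, 112, 112, 114, 115, 114, 112, 112, 101, 100, 119]
```

```bash
python3 - <<'E'
from h import *
p=np.load("jig.npy");c,s=np.cos(p[2]),np.sin(p[2])
f=cv2.imread("pics/scene7.png")
for v in range(200,225):
    r=np.where(f[v,248:282].max(1)<60)[0]+248; print(v,r.min() if len(r) else "",r.max() if len(r) else "",len(r))
for th in(1.35,1.45,1.55,1.65): print(th,proj("scene",TF(p,[[-.05-.08*np.sin(th),-.0716-.08*np.cos(th),z] for z in(.05,.034,.018)])).round(1).tolist())
E
```

```text
200 275 279 5
201 275 279 5
202 276 280 5
203 260 280 7
204 259 281 10
205 259 281 9
206 259 281 8
207 259 265 7
208 259 265 7
209 259 265 7
210 260 265 6
211 260 265 6
212 260 264 5
213 260 264 5
214 260 264 5
215 260 265 5
216 260 266 7
217 261 267 7
218 263 268 5
219 263 269 7
220 264 270 7
221 266 271 6
222 267 272 6
223 267 277 10
224 268 277 10
1.35 [[256.9, 205.9], [257.1, 210.7], [257.3, 215.3]]
1.45 [[259.1, 204.8], [259.3, 209.6], [259.6, 214.3]]
1.55 [[261.5, 203.9], [261.7, 208.6], [262.0, 213.3]]
1.65 [[264.1, 203.1], [264.3, 207.8], [264.5, 212.5]]
```

```bash
python3 -c "
from station import arm
print(arm.job_done())"
```

```text
the job is handed in; nothing more can be done
None
```

The job is handed in, but I got no verdict back. The blank was pushed home against the end stop and the fence, and the lever is at about 1.57–1.65 rad by image and contact geometry. I did not measure the final clamp force or the blank's squareness; I took them from the lever force rising past 20 N.

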